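Fill the TV-evening caddy

ROBOT

A 6-joint arm with a two-finger parallel gripper is mounted at the origin on the work surface. World frame = base frame: x ahead of the robot, y to its left, z up, the work surface at z = 0. Lengths are in m, angles in rad, forces in N, time in s.
With the tool pointing down it reaches from about 0.325 to 0.9 m from the base axis. Payload 3.5 kg.
Tool frame: the origin (TCP) lies midway between the tips of the shut fingers; the grasp point (between the pads) lies 19 mm behind it; z points along the fingers, y is the line along which they close (so a half turn about z gives the same grasp; the last joint's range is limited). The gripper opens to 85 mm and grips with 20 to 120 N. Pads are 22 mm wide; open, the fingers measure 114 mm over their backs; the gripper's body (76 mm by 85 mm) begins 54 mm behind the grasp point. The pads swing forward as they close: fully open they stand 13 mm farther back than shut.
Start: joints at [-1.449, 0.276, -0.026, 1.268, 0, 1.467], TCP at [0.139, -0.609, 0.231] pointing down, gripper open.
Joint ranges: [-3.12, 3.12], [-0.85, 1.88], [-1.08, 1.24], [-1.95, 2.15], [-1.57, 1.53], [-3.14, 3.14]. Speed limits (rad/s): [2.57, 2.57, 3.14, 3.14, 3.14, 3.14].

INTERFACE

Orientations are given as a unit quaternion [w, x, y, z].
In Python, from workcell import robot gives the robot as it stands.
- The arm moves only by the shell command python3 -m handwheel 'ROWS'. ROWS is JSON, a list of rows, each an object with "jaw": the closure, from 0 (fully open) to 1 (shut); "offset": the shift along the tool's x, y, z normalised to -1 to 1, where 1 is 0.75 m, a list of three; "yaw": the turn about the tool's z normalised to -1 to 1, where 1 is 1.5 rad. A call has 1 to 20 rows; each row is the pose to reach, as a shift and turn from the pose commanded when the call began, along the tool's axes at that moment; what a row does not reach only later rows make up. A row lasts 1/10 s, in which the tool goes at most 50 mm and 8.59 degrees, less where a joint would pass 70% of its speed; a pose out of reach is approached as far as the arm can. A call with a number of a shift or a turn outside -1 to 1 is refused whole. A call with a gripper value outside its range is refused whole. The fingers move at their own pace and stop on an object; the grip force is fixed at half the most. Time passes only in rows, so rows that repeat a pose let the fingers close. It gives the time, the measured TCP pose, the force, the opening and the grip force at its end, in the units of the state.
- robot.read_state(): the state, without advancing time (a new reading comes with each control period).
- robot.get_image(name): name is "side" or "top" or "wrist"; returns the picture (400x640x3 uint8, blue, green, red); there is no depth.
- robot.camera_info(name): a dict with "intrinsics" (3x3 intrinsics, pixels), "world_from_camera" (4x4, takes a point from camera to world coordinates); the wrist camera has in their place "T_tool_cam" (4x4, takes a point from camera to tool coordinates, whose origin is the TCP and whose axes are the flange's). Camera axes: x right, y down, z forward; pixel columns grow to the right and rows downward; lengths in m; the calibration is good to about 2 mm. A picture is of the moment at which its call begins: read the wrist's pose just before it. camera_info takes no time and is no camera call.
- robot.job_done(): hands the job in; it is judged then, once.
The state is a dict: "time": time; "qpos": joint angles; "qd": joint speeds; "joint_efforts": joint torques, N m; "tool_pos": TCP position; "tool_rot": TCP orientation; "force": force on the tool from outside, world axes, zero at the start; "ft_torque": the same for the moment, N m; "gripper_width": finger opening in m; "grasp_force": force on a finger pad.
Only numpy, scipy, OpenCV 4.12 (cv2) and the standard library are available. Lean on these libraries where they do the work, as an engineer would, in place of code of your own. Each camera call takes 0.05 s, during which the arm holds its last target. There are 200 camera calls.

TASK

Fill the caddy for the evening: lay the long remote in the longest pocket, the bottle opener in the middle-length pocket and the short remote in the shortest pocket, each flat on the pocket's floor, lengthwise and right way up (keys up). Leave the look-alikes (the two plain black cases without keys and the shoehorn without a hole) and the incense holder where they are.

Things in the scene. Friction and masses are not known exactly. Their poses are not given: they have to be found in the camera images.
- tv_remote: The long remote control: black plastic slab 150 x 46 x 24 mm with round grey keys 1.5 mm proud on its top face. Origin: centre of its underside; x along its length, z up. Lies flat, right way up, its length within 0.4 rad of world x. Mass 90 to 180 g. Grip across its width.
- fan_remote: The short remote control (for the fan): black plastic slab 90 x 36 x 22 mm with five round grey keys on its top face. Origin: centre of its underside; x along its length, z up. Lies flat, right way up, its length within 0.4 rad of world x. Mass 40 to 85 g. Grip across its width.
- opener: Steel bottle opener 124 mm long: handle 22 mm wide, 20 mm high from x = -62 to +22 mm, then a flat round head 38 mm across, 7 mm high, centred at x = +43 mm, with a 26 mm hole. Origin: underside, middle of the overall length; x towards the head, z up. Lies flat, right way up, its length within 0.4 rad of world x. Mass 75 to 155 g. Grip across the handle near x = -15 mm.
- power_bank: Look-alike that stays where it is: plain black power bank 150 x 46 x 24 mm, the size of the long remote but without keys. Origin: centre of its underside; x along its length, z up. Lies flat, right way up, its length within 0.4 rad of world x. 
- battery_case: Look-alike that stays where it is: plain black battery case 90 x 36 x 22 mm, the size of the short remote but without keys. Origin: centre of its underside; x along its length, z up. Lies flat, right way up, its length within 0.4 rad of world x. 
- shoehorn: Look-alike that stays where it is: short steel shoehorn with the same handle and outline as the bottle opener (124 mm long), but its round head is solid, with no hole. Origin and axes as for the opener. Lies flat, right way up, its length within 0.4 rad of world x. 
- pocket_long: Longest pocket, for the long remote: inside 176 x 70 mm, outside 184 x 78 mm. One of three fixed wooden pockets side by side (82 mm apart, any order) in a tray with a 16 mm high rim. Origin: centre of its underside, 5 mm above the chest top; x along its length, z up. Pocket floor 4 mm and wall tops 12 mm above the origin; walls 4 mm thick. Length within 0.25 rad of world x.
- pocket_middle: Middle-length pocket, for the bottle opener: inside 150 x 70 mm, outside 158 x 78 mm. One of three fixed wooden pockets side by side (82 mm apart, any order) in a tray with a 16 mm high rim. Origin: centre of its underside, 5 mm above the chest top; x along its length, z up. Pocket floor 4 mm and wall tops 12 mm above the origin; walls 4 mm thick. Length within 0.25 rad of world x.
- pocket_short: Shortest pocket, for the short remote: inside 116 x 70 mm, outside 124 x 78 mm. One of three fixed wooden pockets side by side (82 mm apart, any order) in a tray with a 16 mm high rim. Origin: centre of its underside, 5 mm above the chest top; x along its length, z up. Pocket floor 4 mm and wall tops 12 mm above the origin; walls 4 mm thick. Length within 0.25 rad of world x.
- incense_holder: Small white ceramic incense holder, a round dish 50 mm across and 24 mm high standing loose among the things; it stays where it is. Origin: centre of its underside; z up.
There are look-alikes about, which are no part of the job. Leave any blue or brown look-alike of the opener alone.

How it is judged:
At the end, for the whole second after the job is handed in: Long remote, opener, short remote at rest on the floors of the longest, middle, shortest pocket: centre within 18 mm lengthwise, 20 mm across, under 3.5 mm above the floor, level within 0.1 rad, lengthwise within 0.4 rad, right way up. Look-alikes and incense holder within 30 mm of their start (x of tv_remote in the frame of pocket_long between -0.018 and 0.018 m and y of tv_remote in the frame of pocket_long between -0.02 and 0.02 m and z of tv_remote in the frame of pocket_long below 0.0075 m and angle between each of tv_remote, opener, fan_remote's own z axis and vertical below 0.1 rad and angle between the x axis of tv_remote and the x axis of pocket_long, either way round below 0.4 rad and linear speed of each of tv_remote, opener, fan_remote below 0.02 m/s and angular speed of each of tv_remote, opener, fan_remote below 0.1 rad/s and x of opener in the frame of pocket_middle between -0.018 and 0.018 m and y of opener in the frame of pocket_middle between -0.02 and 0.02 m and z of opener in the frame of pocket_middle below 0.0075 m and angle between the x axis of opener and the x axis of pocket_middle, either way round below 0.4 rad and x of fan_remote in the frame of pocket_short between -0.018 and 0.018 m and y of fan_remote in the frame of pocket_short between -0.02 and 0.02 m and z of fan_remote in the frame of pocket_short below 0.0075 m and angle between the x axis of fan_remote and the x axis of pocket_short, either way round below 0.4 rad and distance of each of power_bank, battery_case, shoehorn, incense_holder from where it was at the start of the episode below 0.03 m); the robot touches nothing.
It fails at once if power bank displaced by more than 30 mm (distance of power_bank from where it was at the start of the episode above 0.03 m).
It fails at once if battery case displaced by more than 30 mm (distance of battery_case from where it was at the start of the episode above 0.03 m).
It fails at once if shoehorn displaced by more than 30 mm (distance of shoehorn from where it was at the start of the episode above 0.03 m).
It fails at once if incense holder displaced by more than 30 mm (distance of incense_holder from where it was at the start of the episode above 0.03 m).
It also fails if it takes over 86 s, if anything falls off the work surface, if the arm or the gripper's body presses on something with over 40 N, if the wrist force passes 120 N, or if a joint passes its speed limit or range.

## Working session

There is one attempt and no reset: what is moved stays moved. The work goes in short steps, Python scripts to look and compute and a shell command to move; the robot and the scene stay as the last step left them, time stands still between calls to the robot, and variables do not carry over. Pictures are saved under pics/ and viewed, at most 14 in all, crops included, and the job is handed in when it is done.

```bash
mkdir -p pics; ls; cat > h.py <<'E'
import numpy as np,cv2,json
from workcell import robot
from scipy.spatial.transform import Rotation as R
def snap(n,name):
    s=robot.read_state(); im=robot.get_image(n); cv2.imwrite(f'pics/{name}.png',im); return s,im
def cam(n,s=None):
    c=robot.camera_info(n); K=np.array(c['intrinsics'])
    if n=='wrist':
        T=np.eye(4);T[:3,:3]=R.from_quat(s['tool_rot'],scalar_first=True).as_matrix();T[:3,3]=s['tool_pos'];T=T@np.array(c['T_tool_cam'])
    else: T=np.array(c['world_from_camera'])
    return K,T
def ray(K,T,uv):
    uv=np.atleast_2d(uv).astype(float); d=np.c_[uv,np.ones(len(uv))]@np.linalg.inv(K).T@T[:3,:3].T
    return T[:3,3],d
def onz(K,T,uv,z):
    o,d=ray(K,T,uv); return o+d*((z-o[2])/d[:,2])[:,None]
def proj(K,T,p):
    p=np.atleast_2d(p); c=(p-T[:3,3])@T[:3,:3]; q=c@K.T; return q[:,:2]/q[:,2:]
def tri(K1,T1,a,K2,T2,b):
    o1,d1=ray(K1,T1,a);o2,d2=ray(K2,T2,b);d1=d1[0];d2=d2[0]
    t=np.linalg.lstsq(np.c_[d1,-d2],o2-o1,rcond=None)[0]
    p,q=o1+t[0]*d1,o2+t[1]*d2; return (p+q)/2,np.linalg.norm(p-q)
E
python3 - <<'E'
from h import *
np.set_printoptions(precision=4,suppress=True)
for n in('top','side','wrist'):
    s,im=snap(n,n+'0'); K,T=cam(n,s); print(n,K,T)
print(s)
E
```

```text
pics
top [[383.3431   0.     316.5401]
 [  0.     383.3431 197.5083]
 [  0.       0.       1.    ]] [[ 0.0066 -0.993   0.1177  0.3379]
 [-0.9998 -0.0043  0.0198  0.0856]
 [-0.0192 -0.1178 -0.9929  1.249 ]
 [ 0.      0.      0.      1.    ]]
side [[418.9477   0.     321.3061]
 [  0.     418.9477 194.5438]
 [  0.       0.       1.    ]] [[-0.6944 -0.5039  0.5137 -0.1886]
 [-0.7193  0.4671 -0.5143  0.7756]
 [ 0.0192 -0.7266 -0.6868  0.9454]
 [ 0.      0.      0.      1.    ]]
wrist [[301.9715   0.     320.6257]
 [  0.     301.9715 198.0781]
 [  0.       0.       1.    ]] [[ 0.223  -0.9391 -0.2616  0.2058]
 [-0.9748 -0.2154 -0.058  -0.5932]
 [-0.0019  0.268  -0.9634  0.3732]
 [ 0.      0.      0.      1.    ]]
{'time': 0.1, 'qpos': array([-1.4494,  0.2771, -0.0277,  1.268 ,  0.    ,  1.4674]), 'qd': array([ 0.0014, -0.0001,  0.0005,  0.0015, -0.0007, -0.0015]), 'joint_efforts': array([  0.0001, -44.6709,  29.6128,   0.0085,  -0.0001,  -0.    ]), 'tool_pos': array([ 0.1392, -0.6086,  0.2303]), 'tool_rot': array([-0.001 ,  0.9937,  0.1122,  0.    ]), 'force': array([-0.254 ,  0.4698,  0.0288]), 'ft_torque': array([ 0.0385,  0.0131, -0.0381]), 'grasp_force': 0.0, 'gripper_width': 0.08566159533749476}
```

View pics/top0.png

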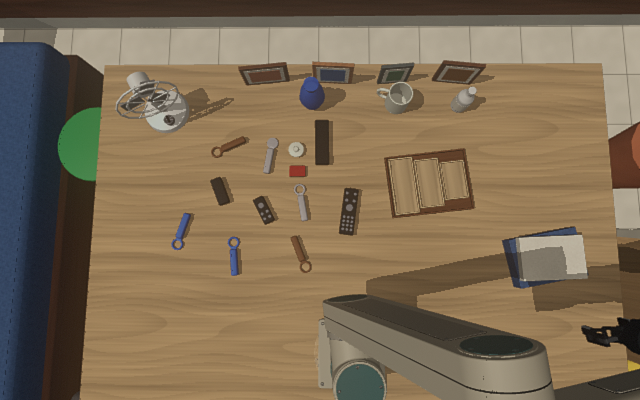

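View pics/side0.png

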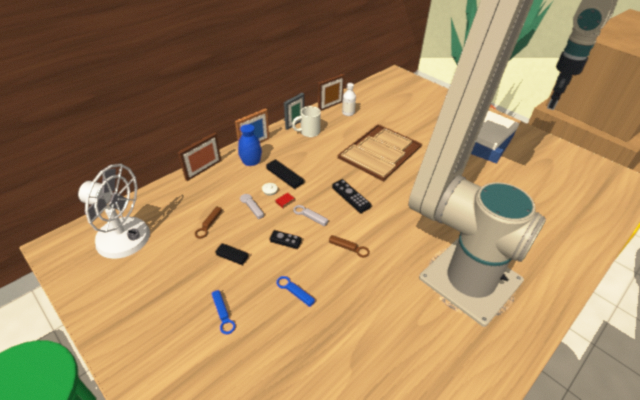

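```bash
python3 - <<'E'
from h import *
np.set_printoptions(precision=3,suppress=True)
Kt,Tt=cam('top');Ks,Ts=cam('side')
c={'tv':((348,211),(352,196),.024),'fan':((263,210),(286,240),.022),'op':((302,202),(312,215),.02),'bank':((322,142),(285,174),.024),'case':((220,191),(232,254),.022),'horn':((271,155),(252,206),.02),'inc':((296,149),(269,188),.02),'long':((403,185),None,.01),'mid':((428,183),(380,152),.01),'short':((454,181),None,.01)}
for k,(a,b,z) in c.items():
    print(k,onz(Kt,Tt,a,z)[0], tri(Kt,Tt,a,Ks,Ts,b) if b else '')
t=cv2.imread('pics/top0.png')[110:290,160:490]
cv2.imwrite('pics/topcrop.png',cv2.resize(t,(792,432),interpolation=cv2.INTER_CUBIC))
E
```

```text
tv [0.44  0.009 0.024] (array([0.44 , 0.007, 0.009]), np.float64(0.0030498177354027624))
fan [0.442 0.282 0.022] (array([0.443, 0.284, 0.009]), np.float64(0.0004239867300747569))
op [0.469 0.157 0.02 ] (array([0.47 , 0.157, 0.004]), np.float64(0.002455565131897963))
bank [0.666 0.093 0.024] (array([0.671, 0.094, 0.008]), np.float64(0.0005633753805001568))
case [0.503 0.424 0.022] (array([0.506, 0.428, 0.01 ]), np.float64(0.0023178819087399747))
horn [0.623 0.26  0.02 ] (array([ 0.63 ,  0.265, -0.001]), np.float64(0.0035249872569375197))
inc [0.644 0.179 0.02 ] (array([0.647, 0.18 , 0.012]), np.float64(0.0037130087266279057))
long [ 0.527 -0.171  0.01 ] 
mid [ 0.534 -0.252  0.01 ] (array([ 0.537, -0.255, -0.003]), np.float64(0.0026513796962230806))
short [ 0.541 -0.336  0.01 ]
```

View pics/topcrop.png

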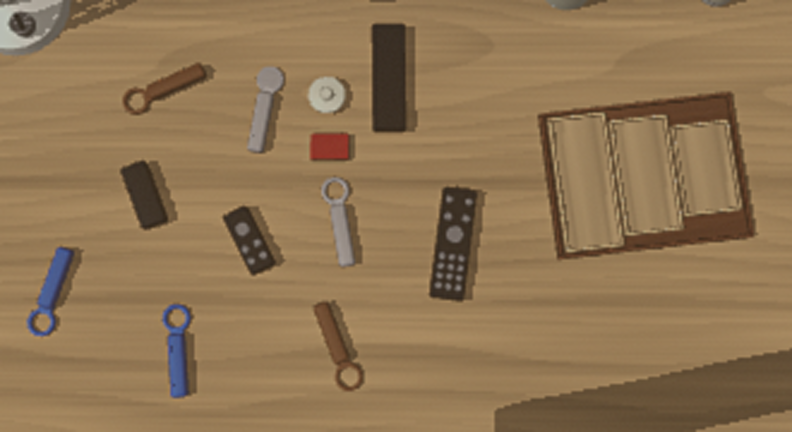

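The top crop shows these candidates, in top-view pixels:
- **Long slabs:** (350,212) has round keys, so it is tv_remote. (322,142) is plain, so it is the power bank.
- **Short slabs:** (263,210) has keys, so it is fan_remote. (220,191) is plain, so it is the battery case.
- **Openers:** (302,202) is steel with a hole, so it is the opener. (271,155) is steel and solid, so it is the shoehorn. The blue ones at (181,231) and (234,255) and the brown ones at (229,147) and (301,253) stay put.
- **Pockets:** long, middle and short are at u=403, 428 and 454.

I'll now bring the wrist camera over.

```bash
python3 -m handwheel '[{"jaw":0,"offset":[0.595,-0.56,-0.067],"yaw":-1},{"jaw":0,"offset":[0.595,-0.56,-0.067],"yaw":-1},{"jaw":0,"offset":[0.595,-0.56,-0.067],"yaw":-1},{"jaw":0,"offset":[0.595,-0.56,-0.067],"yaw":-1},{"jaw":0,"offset":[0.595,-0.56,-0.067],"yaw":-1},{"jaw":0,"offset":[0.595,-0.56,-0.067],"yaw":-1},{"jaw":0,"offset":[0.595,-0.56,-0.067],"yaw":-1},{"jaw":0,"offset":[0.595,-0.56,-0.067],"yaw":-1},{"jaw":0,"offset":[0.595,-0.56,-0.067],"yaw":-1},{"jaw":0,"offset":[0.595,-0.56,-0.067],"yaw":-1},{"jaw":0,"offset":[0.595,-0.56,-0.067],"yaw":-1},{"jaw":0,"offset":[0.595,-0.56,-0.067],"yaw":-1},{"jaw":0,"offset":[0.595,-0.56,-0.067],"yaw":-1},{"jaw":0,"offset":[0.595,-0.56,-0.067],"yaw":-1},{"jaw":0,"offset":[0.595,-0.56,-0.067],"yaw":-1},{"jaw":0,"offset":[0.595,-0.56,-0.067],"yaw":-1},{"jaw":0,"offset":[0.595,-0.56,-0.067],"yaw":-1},{"jaw":0,"offset":[0.595,-0.56,-0.067],"yaw":-1}]'; python3 -c "
from h import *
s=robot.read_state();print(s['qpos'].round(3),s['tool_pos'].round(4),s['tool_rot'].round(4))"
```

```text
time: 1.95
tool_pos: [0.4802, -0.1014, 0.2815]
tool_rot: [-0.0, 0.651, 0.759, -0.0]
force: [-0.2, 0.6, 0.8]
gripper_width: 0.0855
grasp_force: 0.0
[-0.34   0.013 -0.228  1.33  -0.     1.079] [ 0.4802 -0.1014  0.2815] [-1.000e-04  6.514e-01  7.587e-01 -1.000e-04]
```

```bash
python3 -m handwheel '[{"jaw":0,"offset":[0,0,0],"yaw":-0.945},{"jaw":0,"offset":[0,0,0],"yaw":-0.945},{"jaw":0,"offset":[0,0,0],"yaw":-0.945},{"jaw":0,"offset":[0,0,0],"yaw":-0.945},{"jaw":0,"offset":[0,0,0],"yaw":-0.945},{"jaw":0,"offset":[0,0,0],"yaw":-0.945},{"jaw":0,"offset":[0,0,0],"yaw":-0.945},{"jaw":0,"offset":[0,0,0],"yaw":-0.945},{"jaw":0,"offset":[0,0,0],"yaw":-0.945},{"jaw":0,"offset":[0,0,0],"yaw":-0.945},{"jaw":0,"offset":[0,0,0],"yaw":-0.945},{"jaw":0,"offset":[0,0,0],"yaw":-0.945}]'; python3 -c "
from h import *
import pickle
s,im=snap('wrist','w1');pickle.dump(s,open('w1.pkl','wb'))
print(s['qpos'].round(3),s['tool_pos'].round(4),s['tool_rot'].round(4))"
python3 -m handwheel '[{"jaw":0,"offset":[0,0.333,0],"yaw":0},{"jaw":0,"offset":[0,0.333,0],"yaw":0},{"jaw":0,"offset":[0,0.333,0],"yaw":0},{"jaw":0,"offset":[0,0.333,0],"yaw":0},{"jaw":0,"offset":[0,0.333,0],"yaw":0},{"jaw":0,"offset":[0,0.333,0],"yaw":0},{"jaw":0,"offset":[0,0.333,0],"yaw":0},{"jaw":0,"offset":[0,0.333,0],"yaw":0}]'; python3 -c "
from h import *
import pickle
s,im=snap('wrist','w2');pickle.dump(s,open('w2.pkl','wb'))
print(s['qpos'].round(3),s['tool_pos'].round(4),s['tool_rot'].round(4))"
```

```text
time: 3.15
tool_pos: [0.4805, -0.1008, 0.2816]
tool_rot: [-0.0, 0.001, 1.0, -0.0]
force: [-0.2, -0.5, -0.6]
gripper_width: 0.0853
grasp_force: 0.0
[-0.338  0.013 -0.227  1.33  -0.    -0.337] [ 0.4805 -0.1008  0.2816] [-0.e+00  9.e-04  1.e+00 -0.e+00]
time: 4.0
tool_pos: [0.4805, 0.1486, 0.2815]
tool_rot: [-0.0, 0.0, 1.0, -0.0]
force: [-0.1, 0.0, -0.2]
gripper_width: 0.0852
grasp_force: 0.0
[ 1.720e-01  3.600e-02 -2.050e-01  1.331e+00 -1.000e-03  1.720e-01] [0.4805 0.1486 0.2815] [-1.e-04  2.e-04  1.e+00 -3.e-04]
```

View pics/w1.png

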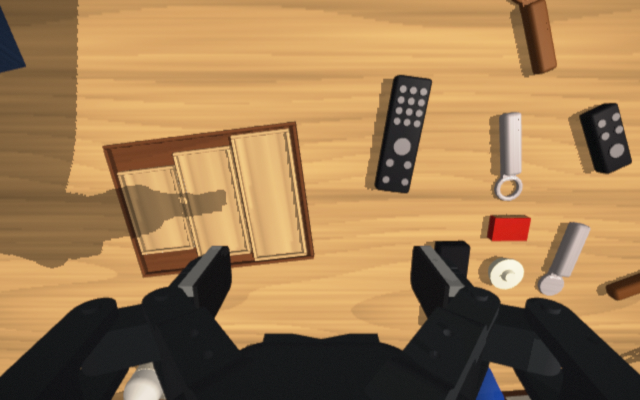

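View pics/w2.png

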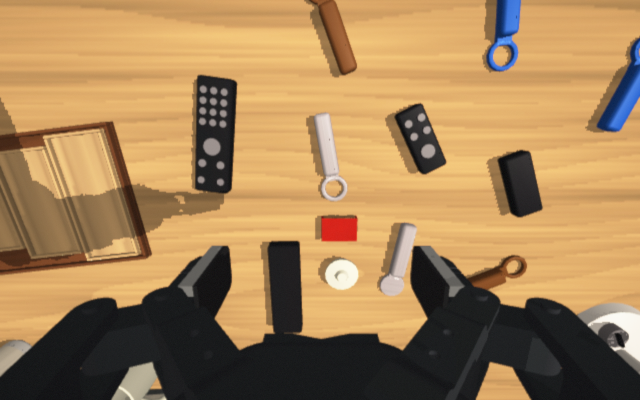

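w1 and w2 confirm the choices. The keyed slabs are at (402,135) and (605,138) in w1, and at (215,135) and (420,138) in w2. The opener's ring is at (509,187) in w1 and (333,187) in w2. The shoehorn's solid head is at (392,285) in w2. In w1 the tray has its long pocket at (268,195), middle at (212,203) and short at (155,210).

```bash
python3 - <<'E'
from h import *
import pickle
np.set_printoptions(precision=4,suppress=True)
V=[]
for n in('w1','w2'):
    s=pickle.load(open(n+'.pkl','rb'));V.append((cv2.imread(f'pics/{n}.png'),*cam('wrist',s)))
def rect(im,box,f):
    u0,v0,u1,v1=box; hsv=cv2.cvtColor(im,cv2.COLOR_BGR2HSV)[v0:v1,u0:u1].astype(int)
    m=f(hsv).astype(np.uint8)
    m=cv2.morphologyEx(m,cv2.MORPH_OPEN,np.ones((2,2),np.uint8))
    cs,_=cv2.findContours(m,cv2.RETR_EXTERNAL,cv2.CHAIN_APPROX_NONE); c=max(cs,key=cv2.contourArea)
    return c.reshape(-1,2)+[u0,v0]
dark=lambda h:h[...,2]<62
steel=lambda h:(h[...,1]<60)&(h[...,2]>90)
B={'tv':((365,60,445,205),(180,65,245,200),dark,.012),'fan':((570,95,635,180),(385,95,455,180),dark,.011),'op':((485,105,530,205),(305,105,355,205),steel,.006)}
for k,(b1,b2,f,z) in B.items():
    cc=[]
    for (im,K,T),b in zip(V,(b1,b2)):
        c=rect(im,b,f); r=cv2.minAreaRect(c.astype(np.float32)); cc.append(r[0])
        w=onz(K,T,c,z)[:,:2].astype(np.float32); q=cv2.minAreaRect(w*1000)
        bp=cv2.boxPoints(q);e=[bp[1]-bp[0],bp[2]-bp[1]];e=max(e,key=np.linalg.norm)
        print(k,'px',np.round(r[0],1),'world mm',np.round(q[0],1),np.round(q[1],1),'dir',np.round(np.arctan(e[1]/e[0]),3))
    p,g=tri(*V[0][1:],cc[0],*V[1][1:],cc[1]);print('  tri',p,g)
    if k=='op':  # ring / tail ends: farthest contour ends
        for (im,K,T),b in zip(V,(b1,b2)):
            c=rect(im,b,f); print('  tail,head px',c[c[:,1].argmin()],c[c[:,1].argmax()])
    else: # big key
        kk=[]
        for (im,K,T),b in zip(V,(b1,b2)):
            c=rect(im,b,f);m=np.zeros(im.shape[:2],np.uint8);cv2.fillPoly(m,[cv2.convexHull(c)],1);m=cv2.erode(m,np.ones((5,5)))
            g=((im.min(2)>95)&(m>0)).astype(np.uint8);n,_,st,ce=cv2.connectedComponentsWithStats(g);i=1+st[1:,4].argmax();kk.append(ce[i])
        p,g=tri(*V[0][1:],kk[0],*V[1][1:],kk[1]);print('  key',np.round(kk,1),p,g)
t=V[0][0][110:290,90:330];cv2.imwrite('pics/tray.png',cv2.resize(t,(792,594),interpolation=cv2.INTER_CUBIC))
E
```

```text
tv px [402.9 134.7] world mm [443.6   9. ] [ 48.5 151.1] dir -0.127
tv px [216.2 135.1] world mm [444.2   7.7] [ 49.5 151.3] dir -0.128
  tri [0.4398 0.0095 0.0137] 0.00019194085645298778
  key [[401.8 146. ]
 [211.3 146.3]] [0.4535 0.006  0.0257] 1.7072452463420184e-05
fan px [606.7 139.1] world mm [447.2 285.3] [95.4 47.4] dir 0.487
fan px [421.  139.5] world mm [447.  284.5] [90.6 37.6] dir 0.489
  tri [0.4459 0.2836 0.0128] 8.185669912767108e-05
  key [[616.6 150.2]
 [427.8 150.7]] [0.4596 0.2904 0.0235] 5.504465229135942e-05
op px [509.  157.5] world mm [474.1 160.9] [122.6  36.6] dir 0.175
op px [331.4 157.4] world mm [473.2 164.6] [122.2  36.1] dir 0.1
  tri [0.4719 0.1641 0.001 ] 0.0006098453434522904
  tail,head px [510 114] [508 201]
  tail,head px [324 114] [332 201]
```

View pics/tray.png

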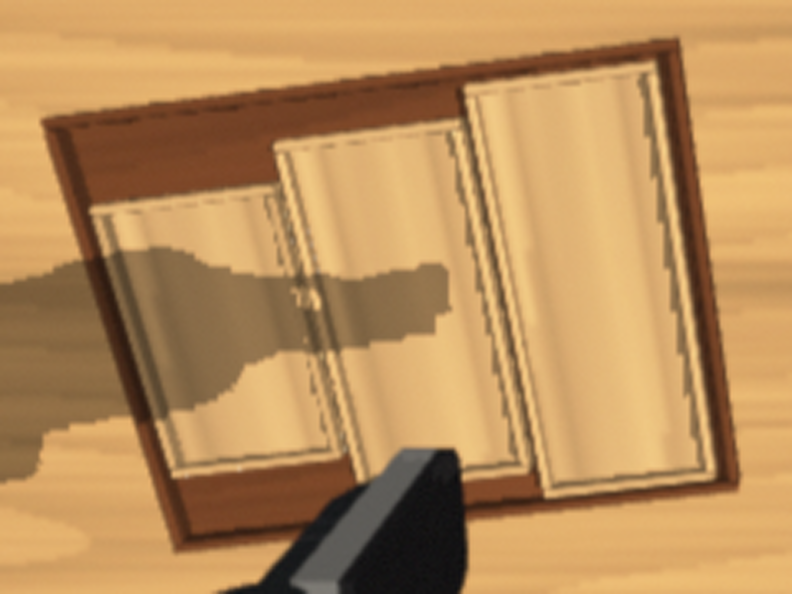

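The tray crop shows the long pocket's wall-top corners at crop (463,88), (655,62), (715,480) and (547,497). The middle pocket's are at (273,145), (460,122) and (530,470), with the fourth hidden. The short pocket's are at (92,208), (275,187), (345,455) and (175,475).

```bash
python3 - <<'E'
from h import *
import pickle
np.set_printoptions(precision=4,suppress=True)
V=[]
for n in('w1','w2'):
    s=pickle.load(open(n+'.pkl','rb'));V.append(cam('wrist',s))
for a,b in(((296,121.5),(113,122)),((313.6,257.6),(150,257))): print('rim',tri(*V[0],a,*V[1],b))
P={'long':[(463,88),(655,62),(715,480),(547,497)],'mid':[(273,145),(460,122),(530,470)],'short':[(92,208),(275,187),(345,455),(175,475)],'tray':[(45,120),(680,38),(738,487),(178,550)]}
for k,c in P.items():
    w=onz(*V[0],np.array(c)/3.3+[90,110],.017 if k!='tray' else .021)[:,:2]
    if len(w)==3: w=np.r_[w,[w[0]+w[2]-w[1]]]
    L=(w[2]+w[3]-w[0]-w[1])/2; W=(w[1]+w[2]-w[0]-w[3])/2
    print(k,'centre',w.mean(0),'len',np.linalg.norm(L),'wid',np.linalg.norm(W),'dir',np.arctan2(L[1],L[0]), np.arctan2(-W[0],W[1]))
E
```

```text
rim (array([ 0.423 , -0.1337,  0.0008]), np.float64(0.0005481959411145308))
rim (array([ 0.6232, -0.1112,  0.0054]), np.float64(0.0010009261425367815))
long centre [ 0.5276 -0.1701] len 0.18328888637979926 wid 0.07717037689196178 dir 0.12145805649491338 0.11916334172669377
mid centre [ 0.5369 -0.2516] len 0.15531453662812716 wid 0.07759898817748719 dir 0.1196881622604328 0.1185721882405253
short centre [ 0.5464 -0.3318] len 0.12174914223987973 wid 0.07769496270743918 dir 0.12492175161421082 0.11799501005755357
tray centre [ 0.5347 -0.2488] len 0.1946324269625265 wid 0.25669896584806984 dir 0.11332127319607793 0.12198261775142076
```

```bash
python3 -m handwheel '[{"jaw":0,"offset":[0.05,-0.186,0.15],"yaw":0.085},{"jaw":0,"offset":[0.05,-0.186,0.24],"yaw":0.085},{"jaw":0,"offset":[0.05,-0.186,0.24],"yaw":0.085},{"jaw":0,"offset":[0.05,-0.186,0.24],"yaw":0.085},{"jaw":0,"offset":[0.05,-0.186,0.24],"yaw":0.085},{"jaw":0,"offset":[0.05,-0.186,0.28],"yaw":0.085},{"jaw":0,"offset":[0.05,-0.186,0.32],"yaw":0.085},{"jaw":0,"offset":[0.05,-0.186,0.345],"yaw":0.085},{"jaw":0,"offset":[0.05,-0.186,0.36],"yaw":0.085},{"jaw":0,"offset":[0.05,-0.186,0.369],"yaw":0.085},{"jaw":0,"offset":[0.05,-0.186,0.369],"yaw":0.085},{"jaw":1,"offset":[0.05,-0.186,0.369],"yaw":0.085},{"jaw":1,"offset":[0.05,-0.186,0.369],"yaw":0.085},{"jaw":1,"offset":[0.05,-0.186,0.369],"yaw":0.085},{"jaw":1,"offset":[0.05,-0.186,0.369],"yaw":0.085},{"jaw":1,"offset":[0.05,-0.186,0.369],"yaw":0.085},{"jaw":1,"offset":[0.05,-0.186,0.369],"yaw":0.085}]'; python3 -c "
from h import *
s,im=snap('wrist','g1')
print(s['tool_pos'].round(4),s['tool_rot'].round(4),s['gripper_width'],s['grasp_force'],s['force'])"
```

```text
time: 5.75
tool_pos: [0.4445, 0.0097, 0.006]
tool_rot: [0.001, 0.063, 0.998, -0.0]
force: [-0.6, -0.4, 7.2]
gripper_width: 0.0447
grasp_force: 62.5
[0.4445 0.0097 0.006 ] [ 1.30e-03  6.32e-02  9.98e-01 -3.00e-04] 0.04471197660729952 62.54367470741272 [-0.57557377 -0.42115207  7.24105614]
```

View pics/g1.png

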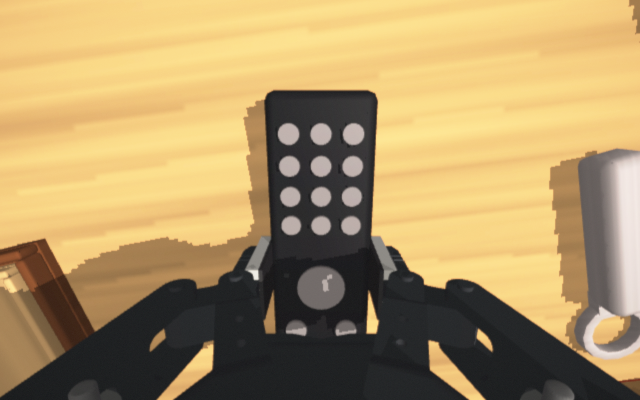

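```bash
cat >> h.py <<'E'
def go(p,ang,s=None):
    "offset/0.75 in tool axes and yaw/1.5 to bring TCP to p, tool x at world angle pi+ang"
    s=s or robot.read_state(); M=R.from_quat(s['tool_rot'],scalar_first=True).as_matrix()
    a=np.arctan2(-M[1,0],-M[0,0]); return (M.T@(np.array(p)-s['tool_pos'])/.75).round(4), round(-(ang-a)/1.5,4), round(a,4)
E
python3 - <<'E'
from h import *
s=robot.read_state();K,T=cam('wrist',s)
e=onz(K,T,(321,93),.024)[0];M=R.from_quat(s['tool_rot'],scalar_first=True).as_matrix()
d=M.T@(e-s['tool_pos']);print('near end in tool',d.round(4),'=> grip offset from centre along tool x',d[0]-.075)
off=(d[0]-.075)  # centre is at tool x=off
a=.12; x=np.array([-np.cos(a),-np.sin(a)])
c=np.array([.528,-.170])-off*x
print(c,go([s['tool_pos'][0],s['tool_pos'][1],.08],-.127),go([*c,.08],a),go([*c,.0175],a))
E
```

```text
near end in tool [ 0.0756  0.0007 -0.0182] => grip offset from centre along tool x 0.0005766775425318088
[ 0.52857253 -0.16993096] (array([-0.0003, -0.    , -0.0986]), np.float64(0.0003), np.float64(-0.1265)) (array([-0.1417, -0.2235, -0.0982]), np.float64(-0.1643), np.float64(-0.1265)) (array([-0.1415, -0.2235, -0.0149]), np.float64(-0.1643), np.float64(-0.1265))
```

```bash
python3 -m handwheel '[{"jaw":1,"offset":[0,0,-0.05],"yaw":0},{"jaw":1,"offset":[0,0,-0.1],"yaw":0},{"jaw":1,"offset":[-0.05,-0.08,-0.1],"yaw":-0.08},{"jaw":1,"offset":[-0.09,-0.14,-0.1],"yaw":-0.164},{"jaw":1,"offset":[-0.12,-0.19,-0.1],"yaw":-0.164},{"jaw":1,"offset":[-0.1415,-0.2235,-0.1],"yaw":-0.164},{"jaw":1,"offset":[-0.1415,-0.2235,-0.1],"yaw":-0.164},{"jaw":1,"offset":[-0.1415,-0.2235,-0.07],"yaw":-0.164},{"jaw":1,"offset":[-0.1415,-0.2235,-0.045],"yaw":-0.164},{"jaw":1,"offset":[-0.1415,-0.2235,-0.03],"yaw":-0.164},{"jaw":1,"offset":[-0.1415,-0.2235,-0.022],"yaw":-0.164},{"jaw":1,"offset":[-0.1415,-0.2235,-0.017],"yaw":-0.164},{"jaw":1,"offset":[-0.1415,-0.2235,-0.017],"yaw":-0.164},{"jaw":1,"offset":[-0.1415,-0.2235,-0.017],"yaw":-0.164}]'; python3 -c "
from h import *
s,im=snap('wrist','p1');snap('top','p1t')
print(s['tool_pos'].round(4),s['tool_rot'].round(4),s['gripper_width'],s['grasp_force'],s['force'])
cv2.imwrite('pics/p1m.png',np.vstack([cv2.resize(im,(480,300)),cv2.resize(cv2.imread('pics/p1t.png')[120:270,330:570],(480,300))]))"
```

```text
time: 7.2
tool_pos: [0.5278, -0.17, 0.0183]
tool_rot: [0.001, -0.06, 0.998, -0.0]
force: [0.2, -0.1, -0.6]
gripper_width: 0.0445
grasp_force: 62.4
[ 0.5278 -0.17    0.0183] [ 6.000e-04 -5.970e-02  9.982e-01 -3.000e-04] 0.04454581754261594 62.37370491027832 [ 0.16619473 -0.13401762 -0.57606449]
```

View pics/p1m.png

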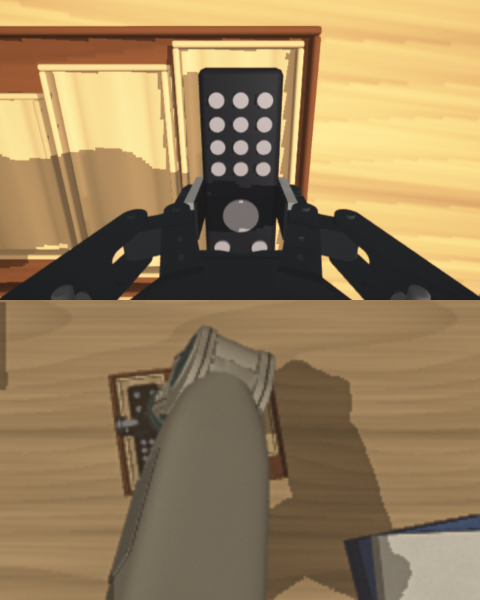

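The remote sits centred over the long pocket: its end shows a clear margin to the pocket's end wall and both sides. I'll lower it the last bit, release and rise.

```bash
python3 -m handwheel '[{"jaw":1,"offset":[0,0,0.002],"yaw":0},{"jaw":1,"offset":[0,0,0.0035],"yaw":0},{"jaw":1,"offset":[0,0,0.0035],"yaw":0}]'; python3 -m handwheel '[{"jaw":0.3,"offset":[0,0,0],"yaw":0},{"jaw":0.3,"offset":[0,0,0],"yaw":0},{"jaw":0.3,"offset":[0,0,0],"yaw":0},{"jaw":0.3,"offset":[0,0,-0.01],"yaw":0},{"jaw":0.3,"offset":[0,0,-0.03],"yaw":0},{"jaw":0.3,"offset":[0,0,-0.08],"yaw":0},{"jaw":0,"offset":[0,0,-0.14],"yaw":0},{"jaw":0,"offset":[0,0,-0.2],"yaw":0},{"jaw":0,"offset":[0,0,-0.2],"yaw":0},{"jaw":0,"offset":[0,0,-0.2],"yaw":0}]'; python3 - <<'E'
from h import *
import pickle
s,im=snap('wrist','r1');pickle.dump(s,open('r1.pkl','wb'));print(s['gripper_width'],s['tool_pos'])
# opener: axis from w1,w2 hole centre and tail end
V=[]
for n in('w1','w2'):
    q=pickle.load(open(n+'.pkl','rb'));V.append((cv2.imread(f'pics/{n}.png'),*cam('wrist',q)))
hole=[];tail=[]
for (w,K,T),b in zip(V,((485,105,530,205),(305,105,355,205))):
    g=w[b[1]:b[3],b[0]:b[2]]; h=cv2.cvtColor(g,cv2.COLOR_BGR2HSV); m=((h[...,1]<60)&(h[...,2]>90)).astype(np.uint8)
    cs,hi=cv2.findContours(m,cv2.RETR_CCOMP,cv2.CHAIN_APPROX_NONE)
    hs=[c for c,x in zip(cs,hi[0]) if x[3]>=0]; c=max(hs,key=cv2.contourArea); hole.append(cv2.minEnclosingCircle(c)[0]+np.array(b[:2]))
    c=max(cs,key=cv2.contourArea).reshape(-1,2); t=c[c[:,1]<c[:,1].min()+6].mean(0)+b[:2]; tail.append(t)
    H=onz(K,T,hole[-1],.005)[0];E=onz(K,T,t,.019)[0]; d=H-E; print('hole',H.round(4),'tail',E.round(4),'dir',np.arctan2(d[1],d[0]).round(3),'len',np.linalg.norm(d[:2]))
print(hole,tail,tri(*V[0][1:],hole[0],*V[1][1:],hole[1]),tri(*V[0][1:],tail[0],*V[1][1:],tail[1]))
E
```

```text
time: 7.6
tool_pos: [0.5274, -0.17, 0.0151]
tool_rot: [0.0, -0.06, 0.998, -0.0]
force: [1.0, -1.6, 0.0]
gripper_width: 0.0444
grasp_force: 62.4
time: 8.6
tool_pos: [0.5285, -0.1704, 0.1672]
tool_rot: [0.002, -0.06, 0.998, -0.001]
force: [0.2, 0.5, -0.3]
gripper_width: 0.0855
grasp_force: 0.0
0.0854968163983167 [ 0.52847124 -0.17040952  0.16715547]
hole [0.5153 0.168  0.005 ] tail [0.4138 0.1461 0.019 ] dir 0.213 len 0.10377550841885755
hole [0.5142 0.1674 0.005 ] tail [0.414  0.1505 0.019 ] dir 0.167 len 0.10160853882417897
[array([508.5, 188. ]), array([333.61111069, 187.6111145 ])] [array([511.        , 114.35714286]), array([321.85714286, 114.85714286])] (array([0.51451884, 0.16738546, 0.00587593]), np.float64(0.0010366154253305152)) (array([0.41393324, 0.15054261, 0.01170001]), np.float64(0.00017648307596698467))
```

```bash
python3 -c "
from h import *
print(go([.4575,.157,.167],.18),go([.4575,.157,.006],.18))"
```

```text
(array([ 0.0403,  0.4436, -0.0025]), np.float64(-0.0405), np.float64(0.1192)) (array([0.0403, 0.4437, 0.2122]), np.float64(-0.0405), np.float64(0.1192))
```

```bash
python3 -m handwheel '[{"jaw":0,"offset":[0.04,0.4435,0],"yaw":-0.04},{"jaw":0,"offset":[0.04,0.4435,0],"yaw":-0.04},{"jaw":0,"offset":[0.04,0.4435,0],"yaw":-0.04},{"jaw":0,"offset":[0.04,0.4435,0],"yaw":-0.04},{"jaw":0,"offset":[0.04,0.4435,0],"yaw":-0.04},{"jaw":0,"offset":[0.04,0.4435,0],"yaw":-0.04},{"jaw":0,"offset":[0.04,0.4435,0],"yaw":-0.04},{"jaw":0,"offset":[0.04,0.4435,0.05],"yaw":-0.04},{"jaw":0,"offset":[0.04,0.4435,0.1],"yaw":-0.04},{"jaw":0,"offset":[0.04,0.4435,0.12],"yaw":-0.04},{"jaw":0,"offset":[0.04,0.4435,0.12],"yaw":-0.04}]'; python3 - <<'E'
from h import *
s,im=snap('wrist','o1');K,T=cam('wrist',s)
h=cv2.cvtColor(im,cv2.COLOR_BGR2HSV);m=((h[...,1]<60)&(h[...,2]>90)).astype(np.uint8);m[:,:220]=0;m[:,430:]=0
print(s['tool_pos'],go([.4575,.157,.006],.18,s)); p=proj(K,T,[[.4575,.157,.02],[.4138,.149,.02],[.5145,.1675,.007]]);print(p)
for q in p: cv2.circle(im,tuple(int(v) for v in q),4,(0,0,255),1)
cv2.imwrite('pics/o1m.png',im)
E
```

```text
time: 9.75
tool_pos: [0.4527, 0.156, 0.0703]
tool_rot: [-0.005, -0.09, 0.996, -0.001]
force: [-0.3, -0.0, -0.4]
gripper_width: 0.0854
grasp_force: 0.0
[0.45273851 0.15601965 0.07033489] (array([-0.0074,  0.0002,  0.0857]), np.float64(-0.0003), np.float64(0.1796))
[[320.10540793 225.09812651]
 [319.98315551 159.96431928]
 [320.355205   290.08177897]]
```

View pics/o1m.png

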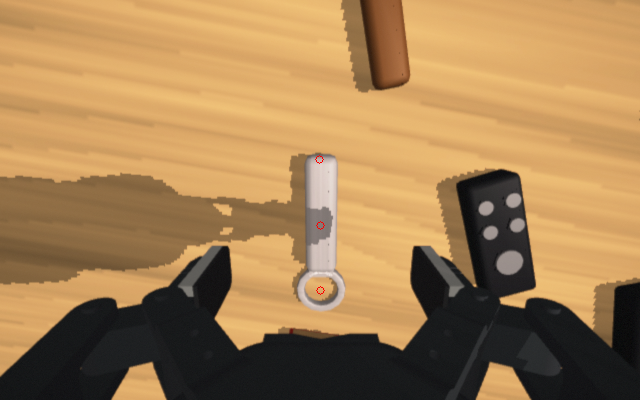

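The markers for the opener's tail, grip point and ring centre fall on it at (320,160), (320,225) and (320,290). It is axis-aligned with the tool, so I descend and grip.

```bash
python3 -m handwheel '[{"jaw":0,"offset":[0,0,0],"yaw":0},{"jaw":0,"offset":[0,0,0.03],"yaw":0},{"jaw":0,"offset":[0,0,0.06],"yaw":0},{"jaw":0,"offset":[0,0,0.085],"yaw":0},{"jaw":0,"offset":[0,0,0.095],"yaw":0},{"jaw":0,"offset":[0,0,0.095],"yaw":0},{"jaw":1,"offset":[0,0,0.095],"yaw":0},{"jaw":1,"offset":[0,0,0.095],"yaw":0},{"jaw":1,"offset":[0,0,0.095],"yaw":0},{"jaw":1,"offset":[0,0,0.095],"yaw":0},{"jaw":1,"offset":[0,0,0.095],"yaw":0},{"jaw":1,"offset":[0,0,0.095],"yaw":0},{"jaw":1,"offset":[0,0,0.095],"yaw":0}]'; python3 - <<'E'
from h import *
s,im=snap('wrist','g2');K,T=cam('wrist',s);print(s['gripper_width'],s['grasp_force'],s['tool_pos'],go([.522,-.2538,.08],.12,s),go([.522,-.2538,.018],.12,s))
h=cv2.cvtColor(im,cv2.COLOR_BGR2HSV);m=((h[...,1]<60)&(h[...,2]>110)).astype(np.uint8);m[:,:250]=0;m[:,400:]=0;m[235:]=0
n,l,st,ce=cv2.connectedComponentsWithStats(m);i=1+st[1:,4].argmax();print(st[i])
e=onz(K,T,(st[i][0]+st[i][2]/2,st[i][1]),.019)[0];M=R.from_quat(s['tool_rot'],scalar_first=True).as_matrix();print('tail in tool',M.T@(e-s['tool_pos']))
E
```

```text
time: 11.1
tool_pos: [0.4587, 0.1571, 0.0044]
tool_rot: [0.001, -0.089, 0.996, 0.0]
force: [-1.6, -0.2, 5.7]
gripper_width: 0.0207
grasp_force: 60.0
0.020700672417218364 60.048197507858276 [0.4586634  0.15705133 0.00443881] (array([ 0.0144, -0.5541, -0.1008]), np.float64(0.0395), np.float64(0.1792)) (array([ 0.0145, -0.5541, -0.0182]), np.float64(0.0395), np.float64(0.1792))
[ 297  159   48   76 3474]
tail in tool [ 0.04904688  0.00064067 -0.01463302]
```

```bash
python3 -m handwheel '[{"jaw":1,"offset":[0,0,-0.05],"yaw":0},{"jaw":1,"offset":[0,0,-0.1],"yaw":0},{"jaw":1,"offset":[0.012,-0.554,-0.1],"yaw":0.04},{"jaw":1,"offset":[0.012,-0.554,-0.1],"yaw":0.04},{"jaw":1,"offset":[0.012,-0.554,-0.1],"yaw":0.04},{"jaw":1,"offset":[0.012,-0.554,-0.1],"yaw":0.04},{"jaw":1,"offset":[0.012,-0.554,-0.1],"yaw":0.04},{"jaw":1,"offset":[0.012,-0.554,-0.1],"yaw":0.04},{"jaw":1,"offset":[0.012,-0.554,-0.1],"yaw":0.04},{"jaw":1,"offset":[0.012,-0.554,-0.1],"yaw":0.04},{"jaw":1,"offset":[0.012,-0.554,-0.1],"yaw":0.04},{"jaw":1,"offset":[0.012,-0.554,-0.1],"yaw":0.04},{"jaw":1,"offset":[0.012,-0.554,-0.1],"yaw":0.04},{"jaw":1,"offset":[0.012,-0.554,-0.07],"yaw":0.04},{"jaw":1,"offset":[0.012,-0.554,-0.045],"yaw":0.04},{"jaw":1,"offset":[0.012,-0.554,-0.03],"yaw":0.04},{"jaw":1,"offset":[0.012,-0.554,-0.02],"yaw":0.04},{"jaw":1,"offset":[0.012,-0.554,-0.016],"yaw":0.04},{"jaw":1,"offset":[0.012,-0.554,-0.016],"yaw":0.04},{"jaw":1,"offset":[0.012,-0.554,-0.016],"yaw":0.04}]'; python3 -c "
from h import *
s,im=snap('wrist','p2')
print(s['tool_pos'].round(4),s['gripper_width'],s['grasp_force'],s['force'],go([.524,-.2536,.0142],.12,s))"
```

```text
time: 13.15
tool_pos: [0.5237, -0.2538, 0.0164]
tool_rot: [0.001, -0.06, 0.998, -0.0]
force: [0.5, -0.9, -0.7]
gripper_width: 0.0204
grasp_force: 59.4
[ 0.5237 -0.2538  0.0164] 0.020359925366027667 59.36392843723297 [ 0.51663738 -0.9023826  -0.6992496 ] (array([-0.0004,  0.0002,  0.003 ]), np.float64(-0.0003), np.float64(0.1195))
```

View pics/p2.png

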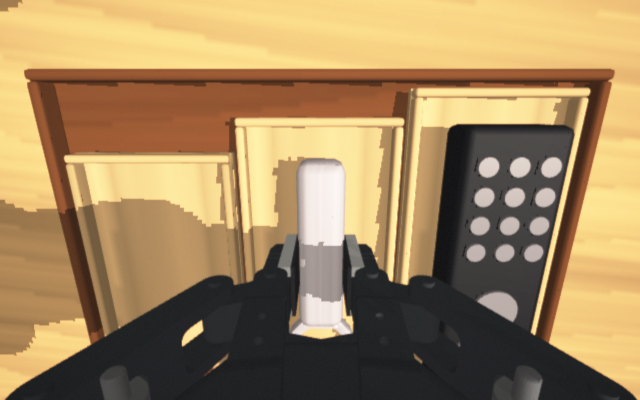

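The opener hangs centred in the middle pocket, and the long remote lies flat in the long one. I'll lower it, release and rise.

```bash
python3 -m handwheel '[{"jaw":1,"offset":[0,0,0.002],"yaw":0},{"jaw":1,"offset":[0,0,0.0032],"yaw":0},{"jaw":1,"offset":[0,0,0.0032],"yaw":0}]'; python3 -m handwheel '[{"jaw":0.64,"offset":[0,0,0],"yaw":0},{"jaw":0.64,"offset":[0,0,0],"yaw":0},{"jaw":0.64,"offset":[0,0,0],"yaw":0},{"jaw":0.64,"offset":[0,0,-0.01],"yaw":0},{"jaw":0.64,"offset":[0,0,-0.03],"yaw":0},{"jaw":0.64,"offset":[0,0,-0.08],"yaw":0},{"jaw":0,"offset":[0,0,-0.14],"yaw":0},{"jaw":0,"offset":[0,0,-0.2],"yaw":0},{"jaw":0,"offset":[0,0,-0.2],"yaw":0},{"jaw":0,"offset":[0,0,-0.2],"yaw":0}]'; python3 -c "
from h import *
print(go([.41,.284,.167],.4))"
```

```text
time: 13.5
tool_pos: [0.5233, -0.2539, 0.0135]
tool_rot: [0.0, -0.059, 0.998, -0.0]
force: [-0.1, -0.6, -0.3]
gripper_width: 0.021
grasp_force: 59.4
time: 14.5
tool_pos: [0.5246, -0.2545, 0.1664]
tool_rot: [0.002, -0.06, 0.998, -0.002]
force: [-0.1, 0.1, -0.2]
gripper_width: 0.0845
grasp_force: 0.0
(array([ 0.0662,  0.731 , -0.0036]), np.float64(-0.1871), np.float64(0.1193))
```

```bash
python3 -m handwheel '[{"jaw":0,"offset":[0.0185,0.725,0],"yaw":-0.187},{"jaw":0,"offset":[0.0185,0.725,0],"yaw":-0.187},{"jaw":0,"offset":[0.0185,0.725,0],"yaw":-0.187},{"jaw":0,"offset":[0.0185,0.725,0],"yaw":-0.187},{"jaw":0,"offset":[0.0185,0.725,0],"yaw":-0.187},{"jaw":0,"offset":[0.0185,0.725,0],"yaw":-0.187},{"jaw":0,"offset":[0.0185,0.725,0],"yaw":-0.187},{"jaw":0,"offset":[0.0185,0.725,0],"yaw":-0.187},{"jaw":0,"offset":[0.0185,0.725,0],"yaw":-0.187},{"jaw":0,"offset":[0.0185,0.725,0],"yaw":-0.187},{"jaw":0,"offset":[0.0185,0.725,0],"yaw":-0.187},{"jaw":0,"offset":[0.0185,0.725,0],"yaw":-0.187},{"jaw":0,"offset":[0.0185,0.725,0.05],"yaw":-0.187},{"jaw":0,"offset":[0.0185,0.725,0.05],"yaw":-0.187},{"jaw":0,"offset":[0.0185,0.725,0.05],"yaw":-0.187},{"jaw":0,"offset":[0.0185,0.725,0.05],"yaw":-0.187},{"jaw":0,"offset":[0.0185,0.725,0.05],"yaw":-0.187}]'; python3 - <<'E'
from h import *
s,im=snap('wrist','f1');K,T=cam('wrist',s)
u,v=proj(K,T,[.446,.284,.022])[0].astype(int);print(s['tool_pos'],u,v)
h=cv2.cvtColor(im,cv2.COLOR_BGR2HSV);m=(h[...,2]<62).astype(np.uint8)
cs,_=cv2.findContours(m,cv2.RETR_EXTERNAL,cv2.CHAIN_APPROX_NONE)
c=[c for c in cs if cv2.pointPolygonTest(c,(float(u),float(v)),False)>=0][0].reshape(-1,2)
q=cv2.minAreaRect((onz(K,T,c,.011)[:,:2]*1000).astype(np.float32));bp=cv2.boxPoints(q);e=max([bp[1]-bp[0],bp[2]-bp[1]],key=np.linalg.norm);ang=np.arctan(e[1]/e[0])
mm=np.zeros(im.shape[:2],np.uint8);cv2.fillPoly(mm,[cv2.convexHull(c)],1);mm=cv2.erode(mm,np.ones((5,5)))
n,_,st,ce=cv2.connectedComponentsWithStats(((im.min(2)>95)&(mm>0)).astype(np.uint8));
k=onz(K,T,ce[1:][st[1:,4]>20],.0235)[:,:2];print('keys',ce[1:].round(1).tolist(),st[1:,4],k.round(4).tolist())
print('rect',q,'ang',ang);C=np.array(q[0])/1000
print(go([*C,.006],ang,s))
cv2.drawContours(im,[c.reshape(-1,1,2)],-1,(0,0,255),1);cv2.imwrite('pics/f1m.png',im)
E
```

```text
time: 16.2
tool_pos: [0.4457, 0.2845, 0.1271]
tool_rot: [0.001, -0.198, 0.98, 0.0]
force: [-0.7, 0.3, -0.6]
gripper_width: 0.0855
grasp_force: 0.0
[0.44565989 0.28447125 0.12705199] 319 196
keys [[326.3, 161.8], [304.5, 163.8], [328.1, 183.2], [306.8, 185.0], [320.1, 213.5]] [108 108 101 100 328] [[0.4166, 0.2777], [0.425, 0.2618], [0.4325, 0.2861], [0.4409, 0.2703], [0.4597, 0.2903]]
rect ((446.60009765625, 283.05938720703125), (92.2094955444336, 35.85829544067383), 27.835464477539062) ang 0.48582083
(array([-1.000e-04, -2.200e-03,  1.614e-01]), np.float64(-0.0581), np.float64(0.3987))
```

View pics/f1m.png

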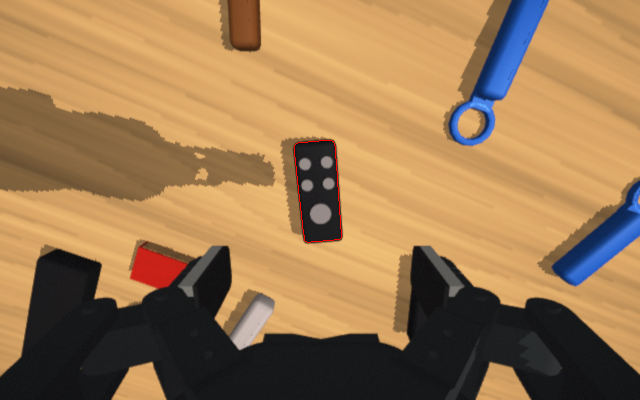

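The fan remote is outlined at (319,190), with five keys and an angle of 0.486 rad confirmed by the key rows. I descend and grip.

```bash
python3 -m handwheel '[{"jaw":0,"offset":[0,-0.002,0.05],"yaw":-0.058},{"jaw":0,"offset":[0,-0.002,0.09],"yaw":-0.058},{"jaw":0,"offset":[0,-0.002,0.125],"yaw":-0.058},{"jaw":0,"offset":[0,-0.002,0.15],"yaw":-0.058},{"jaw":0,"offset":[0,-0.002,0.161],"yaw":-0.058},{"jaw":0,"offset":[0,-0.002,0.161],"yaw":-0.058},{"jaw":1,"offset":[0,-0.002,0.161],"yaw":-0.058},{"jaw":1,"offset":[0,-0.002,0.161],"yaw":-0.058},{"jaw":1,"offset":[0,-0.002,0.161],"yaw":-0.058},{"jaw":1,"offset":[0,-0.002,0.161],"yaw":-0.058},{"jaw":1,"offset":[0,-0.002,0.161],"yaw":-0.058},{"jaw":1,"offset":[0,-0.002,0.161],"yaw":-0.058},{"jaw":1,"offset":[0,-0.002,0.161],"yaw":-0.058}]'; python3 - <<'E'
from h import *
s,im=snap('wrist','g3');K,T=cam('wrist',s);M=R.from_quat(s['tool_rot'],scalar_first=True).as_matrix()
m=(im.max(2)<62)[:,320-15:320+15].mean(1)>.8; r=np.argmax(m[60:])+60
e=onz(K,T,(320,r),.022)[0];d=M.T@(e-s['tool_pos']);off=d[0]-.045;print(r,'end in tool',d,'centre offset',off)
x=np.array([-np.cos(.12),-np.sin(.12)])
for C in ([.546,-.333],):
    c=np.array(C)-off*x; print(s['gripper_width'],s['grasp_force'],s['tool_pos'],c,go([*c,.08],.12,s),go([*c,.0175],.12,s))
E
```

```text
time: 17.55
tool_pos: [0.4464, 0.2839, 0.0063]
tool_rot: [0.001, -0.241, 0.971, 0.0]
force: [-0.5, 0.9, 6.7]
gripper_width: 0.0346
grasp_force: 61.5
162 end in tool [ 4.78197699e-02  7.22373999e-05 -1.58183933e-02] centre offset 0.002819769850126219
0.034576310287762445 61.54190182685852 [0.44641397 0.28388407 0.00630511] [ 0.54879949 -0.33266244] (array([ 0.2636, -0.7904, -0.0988]), np.float64(0.2445), np.float64(0.4868)) (array([ 0.2639, -0.7904, -0.0155]), np.float64(0.2445), np.float64(0.4868))
```

```bash
python3 -m handwheel '[{"jaw":1,"offset":[0,0,-0.05],"yaw":0},{"jaw":1,"offset":[0,0,-0.1],"yaw":0},{"jaw":1,"offset":[0.264,-0.79,-0.1],"yaw":0.244},{"jaw":1,"offset":[0.264,-0.79,-0.1],"yaw":0.244},{"jaw":1,"offset":[0.264,-0.79,-0.1],"yaw":0.244},{"jaw":1,"offset":[0.264,-0.79,-0.1],"yaw":0.244},{"jaw":1,"offset":[0.264,-0.79,-0.1],"yaw":0.244},{"jaw":1,"offset":[0.264,-0.79,-0.1],"yaw":0.244},{"jaw":1,"offset":[0.264,-0.79,-0.1],"yaw":0.244},{"jaw":1,"offset":[0.264,-0.79,-0.1],"yaw":0.244},{"jaw":1,"offset":[0.264,-0.79,-0.1],"yaw":0.244},{"jaw":1,"offset":[0.264,-0.79,-0.1],"yaw":0.244},{"jaw":1,"offset":[0.264,-0.79,-0.1],"yaw":0.244},{"jaw":1,"offset":[0.264,-0.79,-0.1],"yaw":0.244},{"jaw":1,"offset":[0.264,-0.79,-0.1],"yaw":0.244},{"jaw":1,"offset":[0.264,-0.79,-0.1],"yaw":0.244},{"jaw":1,"offset":[0.264,-0.79,-0.06],"yaw":0.244},{"jaw":1,"offset":[0.264,-0.79,-0.035],"yaw":0.244},{"jaw":1,"offset":[0.264,-0.79,-0.02],"yaw":0.244},{"jaw":1,"offset":[0.264,-0.79,-0.02],"yaw":0.244}]'; python3 -c "
from h import *
s,im=snap('wrist','p3')
print(s['tool_pos'].round(4),s['gripper_width'],s['grasp_force'],s['force'],go([.5488,-.3327,.0158],.12,s))"
```

```text
time: 19.6
tool_pos: [0.5455, -0.3309, 0.0178]
tool_rot: [-0.002, -0.061, 0.998, 0.002]
force: [-0.1, 0.7, -0.8]
gripper_width: 0.0347
grasp_force: 60.8
[ 0.5455 -0.3309  0.0178] 0.03467779149920112 60.77985763549805 [-0.11295602  0.74495827 -0.75280884] (array([-0.0041, -0.003 ,  0.0027]), np.float64(0.001), np.float64(0.1214))
```

View pics/p3.png

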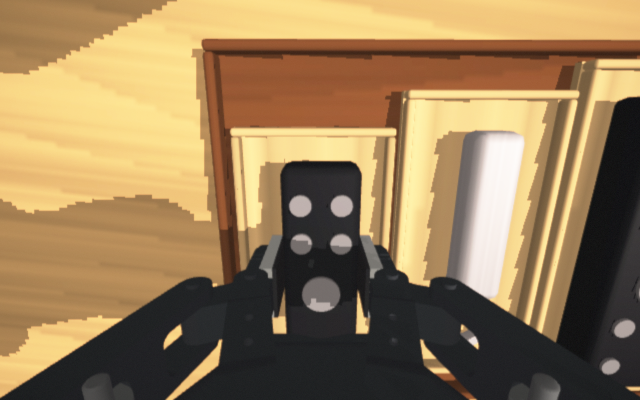

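```bash
python3 -m handwheel '[{"jaw":1,"offset":[0,0,0],"yaw":0},{"jaw":1,"offset":[0,0,0],"yaw":0},{"jaw":1,"offset":[0,0,0],"yaw":0}]'
```

```text
time: 19.95
tool_pos: [0.5482, -0.3335, 0.0213]
tool_rot: [0.001, -0.06, 0.998, -0.001]
force: [-0.6, 1.5, -0.9]
gripper_width: 0.0346
grasp_force: 60.8
```

```bash
python3 -m handwheel '[{"jaw":1,"offset":[0,0,0.004],"yaw":0},{"jaw":1,"offset":[0,0,0.0068],"yaw":0},{"jaw":1,"offset":[0,0,0.0068],"yaw":0},{"jaw":1,"offset":[0,0,0.0068],"yaw":0}]'; python3 -m handwheel '[{"jaw":0.42,"offset":[0,0,0],"yaw":0},{"jaw":0.42,"offset":[0,0,0],"yaw":0},{"jaw":0.42,"offset":[0,0,0],"yaw":0},{"jaw":0.42,"offset":[0,0,-0.01],"yaw":0},{"jaw":0.42,"offset":[0,0,-0.03],"yaw":0},{"jaw":0.42,"offset":[0,0,-0.08],"yaw":0},{"jaw":0.42,"offset":[0,0,-0.14],"yaw":0},{"jaw":0,"offset":[0.1,0.1,-0.2],"yaw":0},{"jaw":0,"offset":[0.1,0.1,-0.25],"yaw":0},{"jaw":0,"offset":[0.1,0.1,-0.25],"yaw":0},{"jaw":0,"offset":[0.1,0.1,-0.25],"yaw":0},{"jaw":0,"offset":[0.1,0.1,-0.25],"yaw":0},{"jaw":0,"offset":[0.1,0.1,-0.25],"yaw":0}]'; python3 - <<'E'
from h import *
import pickle
s,im=snap('wrist','end');pickle.dump(s,open('end.pkl','wb'));print(s['tool_pos'],s['tool_rot'])
E
```

```text
time: 20.35
tool_pos: [0.5476, -0.3332, 0.0153]
tool_rot: [0.0, -0.06, 0.998, -0.0]
force: [-0.4, 0.5, 2.0]
gripper_width: 0.0348
grasp_force: 61.2
time: 21.65
tool_pos: [0.4641, -0.2679, 0.2022]
tool_rot: [0.0, -0.06, 0.998, -0.0]
force: [-0.3, 0.2, -0.6]
gripper_width: 0.0853
grasp_force: 0.0
[ 0.46410514 -0.26787476  0.20218931] [ 5.01699134e-05 -6.02874250e-02  9.98181056e-01 -5.61392496e-05]
```

View pics/end.png

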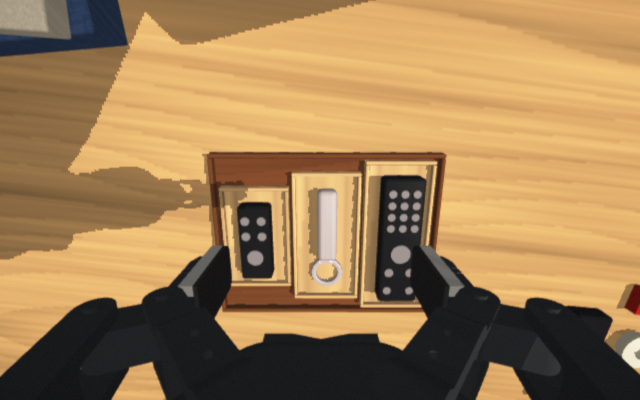

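All three lie in their pockets. The fan remote spans rows 203–278, the opener 188–285 and the long remote 176–301. I'll check the lengthwise offsets numerically.

```bash
python3 - <<'E'
from h import *
import pickle
s=pickle.load(open('end.pkl','rb'));K,T=cam('wrist',s);a=.12
for k,e,P,z in(('fan',[(255,203),(258,278)],[(253,188),(256,285)],.031),('op',[(327,188),(326,285)],[(325,174),(329,297)],(.029,.016)),('tv',[(405,176),(398,301)],[(402,162),(398,305)],.033)):
    z=np.broadcast_to(z,2)
    o=np.mean([onz(K,T,q,h)[0] for q,h in zip(e,z)],0);p=onz(K,T,P,.017).mean(0)
    d=(o-p)[:2];print(k,o.round(4),p.round(4),'along',d@[np.cos(a),np.sin(a)],'across',d@[-np.sin(a),np.cos(a)])
E
```

```text
fan [ 0.5433 -0.3304  0.031 ] [ 0.5462 -0.3354  0.017 ] along -0.0022523944085549295 across 0.005317116087978607
op [ 0.5349 -0.252   0.0225] [ 0.5364 -0.251   0.017 ] along -0.0016091494717599725 across -0.0008737246412009896
tv [ 0.5233 -0.1693  0.033 ] [ 0.5252 -0.1665  0.017 ] along -0.0021799402946013485 across -0.0026001001195597867
```

```bash
python3 -c "
from workcell import robot
print(robot.job_done())"
```

```text
the job is handed in; nothing more can be done
None
```

I placed the long remote, bottle opener and short remote in the long, middle and short pockets, and handed the job in at about 22 s. By my last camera check each lay within about 5 mm of its pocket's centre; the arm went nowhere near the look-alikes or incense holder, though I did not re-measure them, and the hand-in returned no verdict.

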